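# Load the draw-ball rack for a blind tasting

## Task

Load the draw-ball rack for the blind tasting: lift the wooden tray by its handle, rest its open front lip on the rack's low rail, opposite the tall guide rail, and tip it there until all three balls have run into the channel and queue in single file at its low end. Then put the empty tray down, seated in the recess of its base block, and let go. Leave the balls untouched by the gripper, and the bottle stopper and cheese where they stand.

Things in the scene. Friction and masses are not known exactly. Their poses are not given: they have to be found in the camera images.
- tray: Loose pale wooden scoop-like tray, 0.2 kg, on a brown foot 84 (x) x 92 (y) x 14 mm. Origin: centre of the foot's underside; z up, -x is the open front. The trough, 92 mm wide inside with walls 24 mm high, has a closed back; its 4 mm floor rises 18 degrees to the front, so balls lie at the back while the tray is level and roll out when the front is tipped down by more than 18 degrees.
- tray_grip (a point): Point to grip on the tray's handle, tray frame (8, 0, 103) mm. The handle is a bar over the middle of the tray, along its x (from -28 to +57 mm), 14 mm thick in y, 22 mm high (z = 92 to 114 mm), carried by an upright at the back. Fingers go either side of it from above; gripped here, the balls pass below the fingertips. Axes as the tray's.
- tray_lip (a point): Middle of the tray's front lip, upper edge of the 4 mm floor, tray frame (-62, 0, 55.7) mm; it juts out 20 mm past the foot. Axes as the tray's.
- rack: Fixed brown wooden rack. Origin: centre of its underside; y along its channel, z up. Channel: 33 mm wide (x = -16.5 to 16.5), 200 mm long (y = -100 to 100), felt floor 31 mm high at y = +100, falling 6 degrees to 10 mm at the -y end, so balls roll there. Low rail on +x (facing the robot): 6 mm thick, top 55 mm. Rail on -x: the same, but raised to an 87 mm guide rail over y = -12 to 106 mm.
- rack_mouth (a point): Inner top edge of the low rail at the middle of the feeding part, rack frame (16.5, 47, 55) mm: the tray's lip rests here, overhanging the channel, with the tray on the +x side and its front pointing to the rack's -x. Axes as the rack's.
- cradle: Fixed dark wooden base block 118 (x) x 126 (y) x 12 mm with a rectangular recess 90 (x) x 98 (y) mm, 8 mm deep (recess floor 4 mm above the table) that takes the tray's foot with 3 mm to spare on each side. Origin: centre of its underside; x along the recess's short side. The seated tray's x lies along the block's x.
- ball_red: Loose red wooden ball, 28 mm diameter, 12 g; starts in the tray. Origin: its centre.
- ball_yellow: Loose yellow wooden ball, 28 mm diameter, 12 g; starts in the tray. Origin: its centre.
- ball_green: Loose green wooden ball, 28 mm diameter, 12 g; starts in the tray. Origin: its centre.
- stopper: Bystander: loose brass-coloured turned bottle stopper, 33 mm wide, 49 mm high. Origin: centre of its underside.
- cheese: Bystander: loose yellow block of cheese, 52 x 58 x 30 mm. Origin: centre of its underside.

How it is judged:
By the outcome, as a careful person would: the job done as asked, in the order asked, and still so for the second after the job is handed in, with the robot touching nothing.
It also fails if it takes over 58 s, if anything falls off the work surface, if the arm or the gripper's body presses on something with over 40 N, if the wrist force passes 120 N, or if a joint passes its speed limit or range.

## Robot

A 6-joint arm with a two-finger parallel gripper is mounted at the origin on the work surface; the furniture and walls round the work are solid. World frame = base frame: x ahead of the robot, y to its left, z up, the work surface at z = 0. Lengths are in m, angles in rad, forces in N, time in s.
With the tool pointing down it reaches from about 0.375 to 0.9 m from the base axis. Payload 3.1 kg.
Tool frame: the origin (TCP) lies on the centre line of the jaws, within the pads' length; the fingertips stand 25 mm ahead of it and the grasp point (between the pads) lies 6 mm ahead of it (manip.tip_extent is the distance from the TCP to the fingertips, in m); z points along the fingers, y is the line along which they close (so a half turn about z gives the same grasp; the last joint's range is limited). The gripper opens to 85 mm and grips with 20 to 120 N. Pads are 22 mm wide; open, the fingers measure 114 mm over their backs; the gripper's body (76 mm by 85 mm) begins 54 mm behind the grasp point. The pads swing forward as they close: fully open they stand 13 mm farther back than shut.
Start: joints at [1.056, 0.527, 1.433, -0, 1.181, -0.178], TCP at [0.207, 0.59, 0.256] pointing down, gripper open.
Joint ranges: [-3.08, 3.08], [-0.75, 2.2], [0.22, 2.44], [-1.43, 4.57], [0, 2.65], [-2.85, 2.85]. Speed limits (rad/s): [2.79, 2.79, 3.14, 3.14, 3.14, 3.14].

## Interface

Orientations are given as a unit quaternion [x, y, z, w].
In Python, from station import readout, imaging, order, manip gives the robot as it stands.
- The arm moves only by the tool move_arm, never from a script. Its argument "rows" is a list of rows, each a list of 7 numbers: the turn, a rotation vector about the tool's x, y, z in degrees, then the shift along the tool's x, y, z in mm, then the closure, from 0 (fully open) to 1 (shut). A call has 1 to 12 rows; each row is the pose to reach, as a shift and turn from the pose commanded when the call began, along the tool's axes at that moment; what a row does not reach only later rows make up. A row lasts 1/12 s, in which the tool goes at most 41.7 mm and 7.16 degrees, less where a joint would pass 70% of its speed; a pose out of reach is approached as far as the arm can. A call with a gripper value outside its range is refused whole. The fingers move at their own pace and stop on an object; "squeeze" is the grip in N (left out, the last holds). Time passes only in rows, so rows that repeat a pose let the fingers close. It gives the time, the measured TCP pose, the force, the opening and the grip force at its end, in the units of the state.
- readout.sense(): the state, without advancing time (a new reading comes with each control period).
- imaging.snapshot(name): name is "side" or "top"; returns a dict with "img" (400x640x3 uint8, red, green, blue), "z_map" (400x640 float32, m along the optical axis (not along the pixel's ray), 0 where there is no reading), "fovy" (degrees; the focal length in pixels is half the picture's height over the tangent of half this angle, whatever the lens; pixels are square), "cx", "cy" (the principal point, pixels), "k1" (the pictures are not rectified: a ray, as slopes to the right and down, at radius r is drawn at 1 + k1 r^2 times it, then the intrinsics apply), "rvec" (rotation vector, rad) and "tvec" (3), from world to camera coordinates, as OpenCV has them. Camera axes: x right, y down, z forward; pixel columns grow to the right and rows downward; lengths in m; the calibration is good to about 2 mm. A picture is of the moment at which its call begins.
- order.sign_off(): hands the job in; it is judged then, once.
The state is a dict: "t": time; "q": joint angles; "qd": joint speeds; "tau": joint torques, N m; "tcp_pos": TCP position; "tool_rot": TCP orientation; "force": force on the tool from outside, world axes, zero at the start; "ft_torque": the same for the moment, N m; "finger_gap": opening from 0.0 (shut) to 1.0 (fully open); "gripper_force": force on a finger pad.
Only numpy, scipy, OpenCV 4.12 (cv2) and the standard library are available. Lean on these libraries where they do the work, as an engineer would, in place of code of your own. Each camera call takes 0.05 s, during which the arm holds its last target. There are 200 camera calls.

## Working session

There is one attempt and no reset: what is moved stays moved. The work goes in short steps, Python scripts to look and compute and a tool call to move; the robot and the scene stay as the last step left them, time stands still between calls to the robot, and variables do not carry over. Pictures are saved under pics/ and viewed, at most 11 in all, crops included, and the job is handed in when it is done.

Besides the shell and the picture viewer there is one more tool, called after ">>>" as name(argument=value, ...) on one line, values as JSON. move_arm: Moves the arm, as the interface text tells. Its arguments: {"type":"object","properties":{"rows":{"type":"array"},"squeeze":{"type":"number"}},"required":["rows"]}

```bash
mkdir -p pics; ls
cat > h.py <<'E'
import numpy as np, cv2
from station import readout, imaging, order, manip
from scipy.spatial.transform import Rotation as R
def snap(n):
    s=imaging.snapshot(n); return s
def f(s): return 200/np.tan(np.radians(s['fovy'])/2)
def rays(s,uv):
    uv=np.atleast_2d(uv).astype(float); d=(uv-[s['cx'],s['cy']])/f(s); u=d.copy()
    for _ in range(20): u=d/(1+s['k1']*(u**2).sum(1,keepdims=True))
    Rm=R.from_rotvec(np.ravel(s['rvec'])).as_matrix()
    return -Rm.T@np.ravel(s['tvec']), u, np.c_[u,np.ones(len(u))]@Rm
def plane(s,uv,z):
    c,_,d=rays(s,uv); return c+d*((z-c[2])/d[:,2])[:,None]
def depthpts(s,uv):
    uv=np.atleast_2d(uv).astype(int); c,_,d=rays(s,uv); return c+d*s['z_map'][uv[:,1],uv[:,0]][:,None]
def cloud(s):
    v,u=np.mgrid[0:400,0:640]; p=depthpts(s,np.c_[u.ravel(),v.ravel()]).reshape(400,640,3); p[s['z_map']==0]=np.nan; return p
def project(s,p):
    Rm=R.from_rotvec(np.ravel(s['rvec'])).as_matrix(); q=np.atleast_2d(p)@Rm.T+np.ravel(s['tvec']); u=q[:,:2]/q[:,2:]
    return u*(1+s['k1']*(u**2).sum(1,keepdims=True))*f(s)+[s['cx'],s['cy']]
E
python3 - <<'E'
from h import *
for n in('top','side'):
    s=snap(n); cv2.imwrite(f'pics/{n}0.png',s['img'][:,:,::-1]); np.savez(f'{n}0.npz',**s)
    print(n,rays(s,[320,200])[0],rays(s,[320,200])[2],s['fovy'],s['k1'])
print(readout.sense())
E
```

```text
pics
top [ 0.3409885  -0.03359384  0.9973475 ] [[ 0.19830141 -0.01596084 -0.98006157]] 54.84527964620238 0.01159941703965383
side [0.33833474 0.61946608 0.66574021] [[ 0.23620622 -0.73838631 -0.6317759 ]] 52.86610102877056 -0.028489504484106174
{'t': 0.1, 'q': array([ 1.05551516e+00,  5.28370100e-01,  1.43377197e+00,  2.10246219e-06,
        1.18140452e+00, -1.78496074e-01]), 'qd': array([-0.0018004 , -0.00362807, -0.00318736,  0.00112694,  0.00012541,
       -0.00127507]), 'tau': array([ 1.70700118e-04, -4.43308818e+01, -1.78585804e+01, -1.72799223e-04,
        3.83216902e-03, -4.29217366e-06]), 'tcp_pos': array([0.20620578, 0.58937382, 0.25543403]), 'tool_rot': array([ 1.67598164e-01,  9.85854909e-01, -9.18439994e-04, -3.33055771e-04]), 'force': array([0.44295725, 0.64744687, 0.49613376]), 'ft_torque': array([ 0.04650865, -0.01833479, -0.03837931]), 'gripper_force': 0.0, 'finger_gap': 0.9960045164966144}
```

View pics/top0.png

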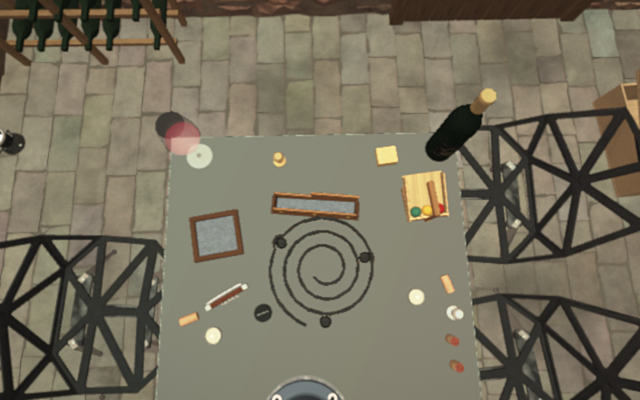

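View pics/side0.png

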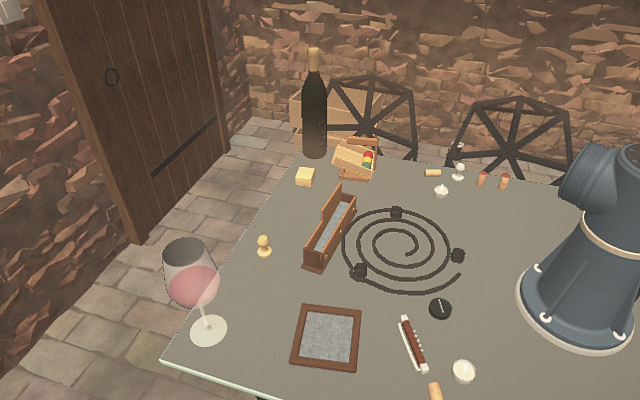

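The top view shows the tray at about (426,195), front away from the robot, the rack at (315,206), the cradle at (217,236), the cheese at (387,155) and the stopper at (279,159). The side view agrees: the guide rail is on the far side, and the low end of the rack is on the left (+y).

```bash
cat > m.py <<'E'
from h import *
def load(n): return dict(np.load(f'{n}0.npz'))
T,S=load('top'),load('side')
def rect(p): 
    r=cv2.minAreaRect((p[:,:2]*1000).astype(np.float32)); return np.round(r[0],1),np.round(r[1],1),round(r[2],2)
rois={'tray':(.55,.85,-.36,-.14),'rack':(.5,.72,-.14,.16),'cradle':(.4,.65,.15,.38),'cheese':(.65,.85,-.2,-.08),'stopper':(.65,.85,.05,.15)}
for nm,(a,b,c,d) in rois.items():
    for cn,s in(('top',T),('side',S)):
        p=cloud(s); m=(p[...,0]>a)&(p[...,0]<b)&(p[...,1]>c)&(p[...,1]<d)
        q=p[m]; print(nm,cn,'tablez',np.round(np.nanmedian(q[q[:,2]<.004][:,2])*1000,1) if (q[:,2]<.004).any() else None)
        h,e=np.histogram(q[:,2]*1000,np.arange(-6,130,6)); print('  ',list(h))
        for lo in ((.006,.02,.045,.07,.095) if nm in('tray','rack') else (.006,.02)):
            k=q[(q[:,2]>lo)]
            if len(k)>8: print('  >',lo,len(k),rect(k), np.round(k.max(0)*1000),np.round(k.min(0)*1000))
c=[cv2.resize(T['img'][y:y+110,x:x+130],None,fx=3,fy=3,interpolation=2) for x,y in((165,190),(355,110))]
c2=[cv2.resize(T['img'][175:235,255:385],None,fx=3,fy=3,interpolation=2), cv2.resize(S['img'][120:190,280:410],None,fx=3,fy=3,interpolation=2)]
h=max(i.shape[0] for i in c2); c2=[cv2.copyMakeBorder(i,0,h-i.shape[0],0,0,0) for i in c2]
cv2.imwrite('pics/crop0.png',np.vstack([np.hstack(c),np.hstack(c2)])[:, :, ::-1])
E
python3 m.py
```

```text
tray top tablez -0.2
   [np.int64(2040), np.int64(1801), np.int64(38), np.int64(44), np.int64(36), np.int64(191), np.int64(176), np.int64(61), np.int64(226), np.int64(292), np.int64(125), np.int64(50), np.int64(56), np.int64(40), np.int64(21), np.int64(25), np.int64(23), np.int64(27), np.int64(27), np.int64(38), np.int64(41), np.int64(22)]
  > 0.006 2458 (array([ 626.9, -280.6]), array([153.5, 159.7]), 0.38) [ 704. -200.  319.] [ 550. -360.    6.]
  > 0.02 2365 (array([ 626.9, -280.8]), array([153.5, 159.1]), 0.38) [ 704. -201.  319.] [ 550. -360.   20.]
  > 0.045 1806 (array([ 627.3, -309.2]), array([101.6, 153.8]), 89.99) [ 704. -258.  319.] [ 550. -360.   45.]
  > 0.07 1184 (array([ 627.3, -309.7]), array([100.6, 153.8]), 89.99) [ 704. -259.  319.] [ 550. -360.   70.]
  > 0.095 1059 (array([ 625.6, -338.8]), array([ 33.3, 161.2]), 76.21) [ 704. -304.  319.] [ 550. -360.   95.]
tray side tablez 0.4
   [np.int64(808), np.int64(1293), np.int64(80), np.int64(113), np.int64(74), np.int64(157), np.int64(139), np.int64(48), np.int64(129), np.int64(166), np.int64(131), np.int64(88), np.in
[... 4433 characters left out ...]
4 (array([656.6,  60.9]), array([12.9, 19.8]), 2.01) [663.  71.  52.] [650.  51.   7.]
  > 0.02 32 (array([656.7,  59.2]), array([12.9, 16.3]), 2.01) [663.  67.  52.] [650.  51.  41.]
stopper side tablez -0.4
   [np.int64(565), np.int64(527), np.int64(29), np.int64(6), np.int64(0), np.int64(1), np.int64(2), np.int64(8), np.int64(24), np.int64(8), np.int64(0), np.int64(0), np.int64(0), np.int64(0), np.int64(0), np.int64(0), np.int64(0), np.int64(0), np.int64(0), np.int64(0), np.int64(0), np.int64(0)]
  > 0.006 78 (array([657.6,  62.5]), array([15. , 23.6]), 0.41) [665.  74.  49.] [650.  51.   6.]
  > 0.02 43 (array([655.6,  61.3]), array([21.3, 10.8]), 88.48) [661.  72.  49.] [650.  51.  27.]
```

View pics/crop0.png

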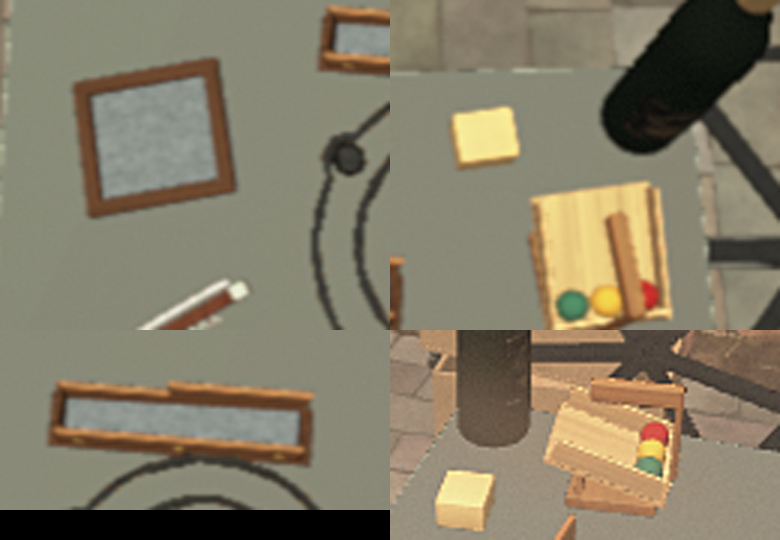

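The crops show the tray with its handle, with the balls at the back (the robot side), and the bottle is just beyond it. The cradle and rack are clean rectangles. Next I'll fit them by component.

```bash
cat > m2.py <<'E'
from h import *
def load(n): return dict(np.load(f'{n}0.npz'))
def comp(s,seed,zlo=.006,zhi=.2):
    p=cloud(s); h=((p[...,2]>zlo)&(p[...,2]<zhi)&(p[...,0]<.9)).astype(np.uint8)
    n,l=cv2.connectedComponents(h); c,r=seed
    w=l[r-10:r+10,c-12:c+12].ravel(); w=w[w>0]; return p[l==np.bincount(w).argmax()]
def rect(p): 
    r=cv2.minAreaRect((p[:,:2]*1000).astype(np.float32)); return np.round(r[0],1),np.round(r[1],1),round(r[2],2)
if __name__=='__main__':
  seeds={'top':dict(tray=(426,195),rack=(315,215),cradle=(195,240),cheese=(387,155),stopper=(279,159)),'side':dict(tray=(352,160),rack=(330,240),cradle=(328,368),cheese=(305,177),stopper=(264,245))}
  for cn in('top','side'):
    s=load(cn)
    for nm,sd in seeds[cn].items():
      q=comp(s,sd); print(cn,nm,len(q),rect(q),'zmax',np.round(np.percentile(q[:,2],[50,98])*1000,1))
      if nm=='tray':
        k=q[(q[:,2]>.109)&(q[:,2]<.125)]; print('  handle',len(k),rect(k),np.median(k[:,2]))
        print('  foot/wall',rect(q[q[:,2]<.09]))
        im=s['img'].astype(int)
      if nm=='rack':
        k=q[(q[:,2]>.082)]; print('  guide',len(k),rect(k),np.median(k[:,2]))
        k=q[(q[:,2]>.049)&(q[:,2]<.06)]; print('  rails',len(k),rect(k),np.median(k[:,2]))
E
python3 m2.py
```

```text
top tray 1998 (array([ 536.8, -313.7]), array([121.4, 100.7]), 7.22) zmax [ 48.5 114.8]
  handle 209 (array([ 519.7, -316. ]), array([83.6, 14.2]), 6.89) 0.11340021265589406
  foot/wall (array([ 536.8, -313.7]), array([121.4, 100.7]), 7.22)
top rack 4052 (array([387.6, -50.3]), array([265.8, 325.6]), 87.54) zmax [11.  85.7]
  guide 128 (array([538. , -85.1]), array([116.4,   6.4]), 84.19) 0.08622465993914274
  rails 419 (array([523. , -36.8]), array([211.5,  45.2]), 83.89) 0.054216547322501696
top cradle 958 (array([455.5, 219.7]), array([118.4, 129.1]), 9.02) zmax [11.1 14.9]
top cheese 382 (array([ 654.7, -228.1]), array([45.8, 52.1]), 6.48) zmax [29.3 32.9]
top stopper 132 (array([650.3,  56. ]), array([27.4, 29.2]), 37.86) zmax [42.2 50.2]
side tray 1636 (array([ 535. , -310.7]), array([121.5, 106.9]), 6.76) zmax [ 49.  114.4]
  handle 123 (array([ 517.1, -312.3]), array([83.9, 15.3]), 7.06) 0.11345943752292498
  foot/wall (array([ 535. , -310.7]), array([121.5, 106.9]), 6.76)
side rack 5019 (array([384. , -46.6]), array([267.6, 331.4]), 88.07) zmax [11.5 82.8]
  guide 107 (array([535.3, -81.9]), array([119. ,   6.6]), 84.78) 0.08669077351412291
  rails 497 (array([520.6, -32.3]), array([212. ,  45.7]), 84.1) 0.05457296568364611
side cradle 1789 (array([452.5, 222.2]), array([118.3, 128.6]), 9.08) zmax [12.  14.8]
side cheese 313 (array([ 652.7, -223.4]), array([45.5, 54.7]), 7.48) zmax [28.8 32.7]
side stopper 227 (array([647.7,  61.7]), array([31.8, 30.4]), 31.02) zmax [33.8 49.1]
```

```bash
cat > g.py <<'E'
import sys
from h import *
def toolR(yaw,tip=0): # tool x heading yaw (deg), z down; tip = front down
    c,s=np.cos(np.radians(yaw)),np.sin(np.radians(yaw))
    return R.from_matrix(np.array([[c,s,0],[s,-c,0],[0,0,-1]]))*R.from_rotvec([0,-tip,0],degrees=True)
def rel(p0,R0,p,Rt):
    return np.round(np.r_[(R0.inv()*Rt).as_rotvec(degrees=True),R0.inv().apply(np.array(p)-p0)],1)
def tray_to_tcp(p,yaw,tip,pt=(-62,0,55.7)): # tcp placing tray point pt at world p; tray x=-tool x
    Rt=toolR(yaw,tip); g=np.array([8,0,103.])-np.array(pt) # tray frame vec to grip
    d=Rt.apply([-g[0],g[1]*1,-g[2]]); return np.array(p)+d-Rt.apply([0,0,6]), Rt
def show(p,Rt,base=None):
    st=readout.sense(); p0,R0=(st['tcp_pos']*1000,R.from_quat(st['tool_rot'])) if base is None else base
    print(np.round(p,1),rel(p0,R0,p,Rt).tolist()); return p,Rt
E
python3 - <<'E'
from g import *
b=show([470,180,280],toolR(7)); b=show([525,-313.3,190],toolR(7),b); show([525,-313.3,109],toolR(7),b)
s=dict(np.load('top0.npz')); from m2 import comp
p=cloud(s); q=p[(p[...,2]>.15)&(p[...,0]>.4)&(p[...,0]<.9)&(np.abs(p[...,1])<.5)]
for a,b_ in((-.5,-.1),(.1,.5)):
    k=q[(q[:,1]>a)&(q[:,1]<b_)]; print(len(k),k.min(0) if len(k) else '',k.max(0) if len(k) else '')
E
```

```text
[470 180 280] [-0.1, 0.1, 153.7, -384.2, -299.3, -24.1]
[ 525.  -313.3  190. ] [0.0, 0.0, 0.0, -5.5, 496.3, 90.0]
[ 525.  -313.3  109. ] [0.0, 0.0, 0.0, 0.0, 0.0, 81.0]
1491 [ 0.63928475 -0.40170433  0.15017746] [ 0.7060256  -0.33477689  0.31994388]
1027 [0.62884784 0.23207636 0.15004371] [0.71284204 0.31549358 0.21625924]
```

>>> move_arm(rows=[[0, 0, 77, -192, -150, -24, 0], [0, 0, 77, -192, -150, -24, 0], [0, 0, 77, -192, -150, -24, 0], [0, 0, 77, -192, -150, -24, 0], [0, 0, 77, -192, -150, -24, 0], [0, 0, 77, -192, -150, -24, 0], [0, 0, 77, -192, -150, -24, 0], [0, 0, 77, -192, -150, -24, 0], [0, 0, 77, -192, -150, -24, 0], [0, 0, 77, -192, -150, -24, 0], [0, 0, 77, -192, -150, -24, 0], [0, 0, 77, -192, -150, -24, 0]])

```text
t: 1.1
tcp_pos: [0.3379, 0.3846, 0.28]
tool_rot: [0.745, 0.667, -0.0, -0.0]
force: [-0.0, -0.2, -0.3]
finger_gap: 0.999
gripper_force: 0.0
```

Run:
```python
from g import *
print(readout.sense()['q'])
b=show([470,180,280],toolR(7)); b=show([525,-313.3,190],toolR(7));
```

```text
[6.31252501e-01 3.45836033e-01 1.68356729e+00 4.04747800e-05
 1.11314905e+00 7.42932494e-01]
[470 180 280] [-0.0, 0.1, 76.6, -188.6, 154.0, -0.0]
[ 525.  -313.3  190. ] [-0.0, 0.1, 76.6, -672.6, 263.7, 90.2]
```

>>> move_arm(rows=[[0, 0, 77, -672, 264, 0, 0], [0, 0, 77, -672, 264, 0, 0], [0, 0, 77, -672, 264, 0, 0], [0, 0, 77, -672, 264, 0, 0], [0, 0, 77, -672, 264, 0, 0], [0, 0, 77, -672, 264, 0, 0], [0, 0, 77, -672, 264, 0, 0], [0, 0, 77, -672, 264, 0, 0], [0, 0, 77, -672, 264, 0, 0], [0, 0, 77, -672, 264, 0, 0], [0, 0, 77, -672, 264, 0, 0], [0, 0, 77, -672, 264, 0, 0]])

```text
t: 2.1
tcp_pos: [0.4688, -0.0998, 0.2802]
tool_rot: [0.998, 0.058, -0.0, -0.0]
force: [-0.2, 1.2, 0.2]
finger_gap: 0.999
gripper_force: 0.0
```

Run:
```python
from g import *
b=show([525,-313.3,190],toolR(7));
```

```text
[ 525.  -313.3  190. ] [-0.0, 0.0, -0.3, 31.1, 218.6, 90.2]
```

>>> move_arm(rows=[[0, 0, 0, 31, 218.6, 90, 0], [0, 0, 0, 31, 218.6, 90, 0], [0, 0, 0, 31, 218.6, 90, 0], [0, 0, 0, 31, 218.6, 90, 0], [0, 0, 0, 31, 218.6, 90, 0], [0, 0, 0, 31, 218.6, 90, 0], [0, 0, 0, 31, 218.6, 90, 0], [0, 0, 0, 31, 218.6, 90, 0]])

```text
t: 2.77
tcp_pos: [0.5246, -0.3124, 0.1887]
tool_rot: [0.998, 0.058, -0.001, -0.001]
force: [-0.4, 0.6, -0.1]
finger_gap: 1.003
gripper_force: 0.0
```

Run:
```python
from g import *
b=show([525,-313.3,109],toolR(7)); 
s=snap('top'); cv2.imwrite('pics/a.png',cv2.resize(s['img'][110:260,340:500],None,fx=4,fy=4)[:,:,::-1])
```

```text
[ 525.  -313.3  109. ] [-0.1, 0.1, -0.3, 0.4, 1.2, 79.7]
```

View pics/a.png

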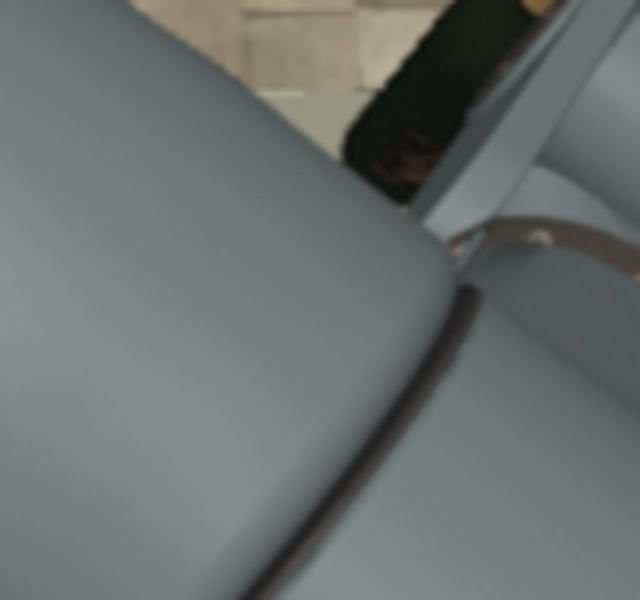

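The arm hides the tray from the top camera. I'll descend at moderate speed while watching the force, then check from the side.

>>> move_arm(rows=[[0, 0, 0, 0, 0.5, 30, 0], [0, 0, 0, 0, 0.5, 50, 0], [0, 0, 0, 0, 0.5, 65, 0], [0, 0, 0, 0, 0.5, 75, 0], [0, 0, 0, 0, 0.5, 80, 0], [0, 0, 0, 0, 0.5, 80, 0]])

```text
t: 3.32
tcp_pos: [0.5249, -0.3105, 0.11]
tool_rot: [0.998, 0.059, -0.001, -0.001]
force: [0.8, 0.3, 0.3]
finger_gap: 1.0
gripper_force: 0.0
```

Run:
```python
from g import *
b=show([525,-313.3,109],toolR(7)); 
s=snap('side'); cv2.imwrite('pics/b.png',cv2.resize(s['img'][60:210,260:460],None,fx=4,fy=4)[:,:,::-1])
```

```text
[ 525.  -313.3  109. ] [-0.1, 0.1, -0.2, -0.3, 2.8, 1.0]
```

View pics/b.png

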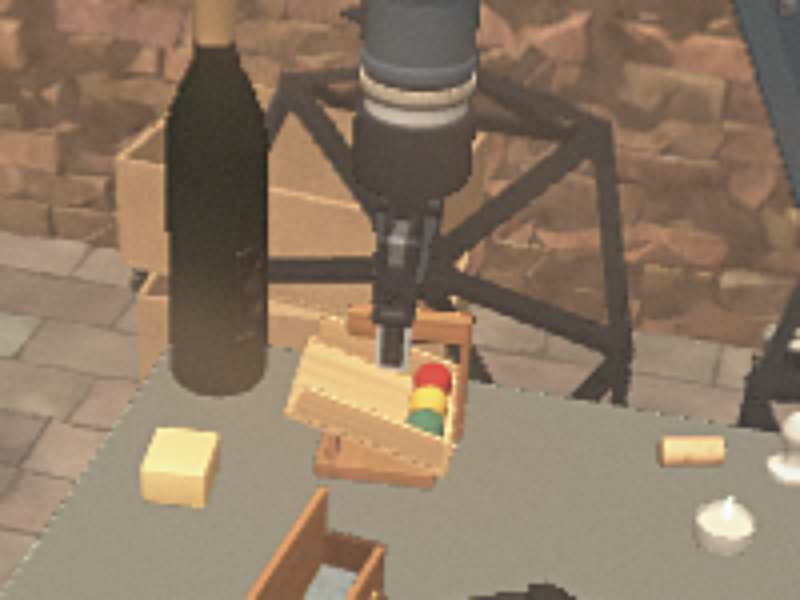

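The side view shows the fingers straddling the handle at about (395,330), clear of the balls and the bottle. Closing now.

>>> move_arm(rows=[[0, 0, 0, 0, 2, 1, 0], [0, 0, 0, 0, 2, 1, 0.5], [0, 0, 0, 0, 2, 1, 1], [0, 0, 0, 0, 2, 1, 1], [0, 0, 0, 0, 2, 1, 1], [0, 0, 0, 0, 2, 1, 1], [0, 0, 0, 0, 2, 1, 1], [0, 0, 0, 0, 2, 1, 1], [0, 0, 0, 0, 2, 1, 1], [0, 0, 0, 0, 2, 1, 1]], squeeze=60)

```text
t: 4.2
tcp_pos: [0.5254, -0.3137, 0.1094]
tool_rot: [0.998, 0.058, -0.0, -0.0]
force: [-1.2, -0.3, 1.0]
finger_gap: 0.153
gripper_force: 60.6
```

Run:
```python
from g import *
b=show([525,-313.3,149],toolR(7)); print(readout.sense()['finger_gap'])
```

```text
[ 525.  -313.3  149. ] [-0.0, 0.0, -0.3, -0.3, -0.4, -39.6]
0.15255389889724055
```

Gripped (gap 13 mm). Lifting smoothly.

>>> move_arm(rows=[[0, 0, 0, 0, 0, -2, 1], [0, 0, 0, 0, 0, -6, 1], [0, 0, 0, 0, 0, -14, 1], [0, 0, 0, 0, 0, -24, 1], [0, 0, 0, 0, 0, -35, 1], [0, 0, 0, 0, 0, -46, 1], [0, 0, 0, 0, 0, -58, 1], [0, 0, 0, 0, 0, -70, 1], [0, 0, 0, 0, 0, -81, 1], [0, 0, 0, 0, 0, -90, 1], [0, 0, 0, 0, 0, -97, 1], [0, 0, 0, 0, 0, -100, 1]])

```text
t: 5.2
tcp_pos: [0.5258, -0.3141, 0.2109]
tool_rot: [0.998, 0.058, 0.001, 0.001]
force: [0.2, -0.2, -3.0]
finger_gap: 0.157
gripper_force: 60.0
```

Run:
```python
from g import *
st=readout.sense(); print(st['tcp_pos'],st['force'],st['ft_torque'],st['finger_gap'],st['q'])
lip=[503.6,-79.9]
p,Rt=tray_to_tcp(lip+[110],-5.8,0); b=show(p,Rt)
for z,t in((75,0),(63,15),(60,18),(58.5,30)):
    p,Rt=tray_to_tcp(lip+[z],-5.8,t); show(p,Rt,b)
s=snap('side'); cv2.imwrite('pics/c.png',cv2.resize(s['img'][60:210,260:460],None,fx=4,fy=4)[:,:,::-1])
```

```text
[ 0.52583915 -0.31408893  0.21087773] [ 0.18632116 -0.24369725 -2.98033558] [ 0.00394274  0.04052019 -0.02478718] 0.15707687550906976 [-7.20666139e-01  5.62798532e-01  1.51149724e+00 -9.66393489e-06
  1.06511521e+00  7.33138455e-01]
[434.  -72.8 163.3] [0.1, -0.1, 12.5, -63.2, -250.4, 47.1]
[434.  -72.8 128.3] [0.0, 0.0, 0.0, 0.0, 0.0, 35.0]
[450.1 -74.5 132.6] [-0.0, -15.0, 0.0, 16.2, 0.0, 30.7]
[453.8 -74.8 132.3] [0.0, -18.0, -0.0, 19.9, 0.0, 31.0]
[469.8 -76.5 139.7] [0.0, -30.0, 0.0, 36.0, -0.0, 23.6]
```

View pics/c.png

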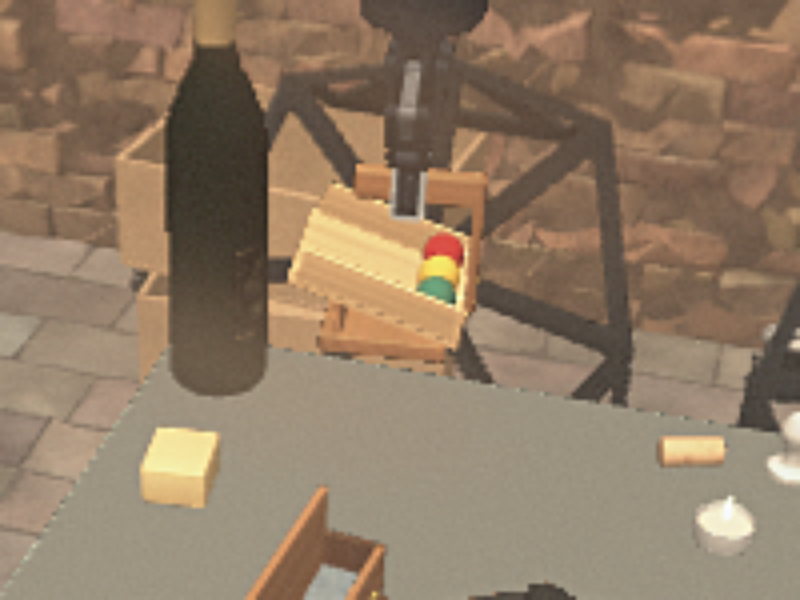

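The balls are still at the back and the tray hangs level. Next is a lateral move at height with gentle ramps, about 260 mm, with the 12.5 deg turn. I'll also check the trivet's height under the pour pose.

>>> move_arm(rows=[[0, 0, 0.1, -0.5, -2, 0, 1], [0, 0, 0.4, -2, -8, 0, 1], [0, 0, 0.9, -4.5, -18, 0, 1], [0, 0, 1.6, -8, -32, 0, 1], [0, 0, 2.4, -12, -48, 0, 1], [0, 0, 3.2, -16, -64, 0, 1], [0, 0, 4, -20, -80, 0, 1], [0, 0, 4.8, -24.5, -97, 0, 1], [0, 0, 5.6, -28.7, -114, 0, 1], [0, 0, 6.5, -33, -131, 0, 1], [0, 0, 7.3, -37.2, -147, 0, 1], [0, 0, 8.2, -41.5, -164, 0, 1]])

```text
t: 6.25
tcp_pos: [0.4638, -0.1539, 0.2089]
tool_rot: [1.0, -0.014, -0.001, -0.001]
force: [-0.1, 0.6, -2.3]
finger_gap: 0.151
gripper_force: 60.0
```

Run:
```python
from g import *
for n in('top','side'):
    p=cloud(dict(np.load(n+'0.npz'))).reshape(-1,3)*1000
    q=p[(p[:,0]>390)&(p[:,0]<492)&(p[:,1]>-150)&(p[:,1]<-10)&(p[:,2]>5)]; q=q[q[:,0]<485]
    print(n,np.round(np.percentile(q[:,2],[50,90,99])),q[q[:,2]>14].mean(0) if (q[:,2]>14).any() else '')
lip=[503.6,-79.9]
p,Rt=tray_to_tcp(lip+[158],-5.8,0); show(p,Rt)
```

```text
top [ 8. 11. 20.] [ 395.03959169 -147.17728793   20.50994264]
side [ 9. 11. 21.] [ 395.03310316 -144.24711305   18.83292406]
[434.  -72.8 211.3] [-0.1, 0.1, 4.2, -32.0, -80.2, -2.3]
```

>>> move_arm(rows=[[0, 0, 0.8, -5.5, -14, 0, 1], [0, 0, 1.6, -11, -27, 0, 1], [0, 0, 2.3, -16, -40, 0, 1], [0, 0, 2.9, -20.5, -51, 0, 1], [0, 0, 3.4, -24.5, -61, 0, 1], [0, 0, 3.8, -28, -69, 0, 1], [0, 0, 4, -30, -75, 0, 1], [0, 0, 4.2, -31.5, -78.5, 0, 1], [0, 0, 4.2, -32, -80, 0, 1], [0, 0, 4.2, -32, -80, 0, 1]])

```text
t: 7.08
tcp_pos: [0.4352, -0.0748, 0.2093]
tool_rot: [0.999, -0.05, 0.0, 0.0]
force: [-0.7, 0.2, -2.7]
finger_gap: 0.151
gripper_force: 60.0
```

Run:
```python
from g import *
lip=[503.6,-79.9]
for z,t in((110,0),(75,8),(64,15)):
    p,Rt=tray_to_tcp(lip+[z],-5.8,t); show(p,Rt)
```

```text
[434.  -72.8 163.3] [0.0, -0.0, 0.1, -1.4, -1.8, 46.0]
[442.  -73.6 137.5] [0.0, -8.0, 0.1, 6.7, -1.8, 71.8]
[450.1 -74.5 133.6] [0.0, -15.0, 0.1, 14.8, -1.8, 75.7]
```

>>> move_arm(rows=[[0, 0, 0, -1, -1, 3, 1], [0, 0, 0, -1, -1.5, 10, 1], [0, 0, 0, -1, -1.5, 19, 1], [0, -0.5, 0, -1, -1.5, 28, 1], [0, -1.5, 0, 0, -1.5, 37, 1], [0, -3, 0, 1.5, -1.5, 46, 1], [0, -4.5, 0, 3.2, -1.5, 53, 1], [0, -6, 0, 4.8, -1.5, 59, 1], [0, -7.5, 0, 6.2, -1.5, 64, 1], [0, -8, 0, 6.7, -1.5, 66, 1], [0, -8, 0, 6.7, -1.5, 67, 1], [0, -8, 0, 6.7, -1.5, 67, 1]])

```text
t: 8.08
tcp_pos: [0.442, -0.074, 0.1421]
tool_rot: [0.996, -0.049, -0.07, -0.004]
force: [0.8, -0.2, -2.3]
finger_gap: 0.154
gripper_force: 60.0
```

```bash
cat > lip.py <<'E'
from g import *
def tcp_to_lip():
    st=readout.sense(); Rt=R.from_quat(st['tool_rot']); g=np.array([70,0,47.3])
    return st['tcp_pos']*1000+Rt.apply([0,0,6])-Rt.apply([-g[0],0,-g[2]])
E
python3 - <<'E'
from lip import *
print('lip est',tcp_to_lip())
lip=[503.6,-79.9]
for z,t in((70,8),(62,15),(61,17),(60,19)):
    p,Rt=tray_to_tcp(lip+[z],-5.8,t); show(p,Rt)
for n in ('top','side'):
    s=snap(n); q=cloud(s); np.savez(f'{n}1.npz',**s)
    i=s['img'][150:250,240:440] if n=='top' else s['img'][90:290,260:480]
    cv2.imwrite(f'pics/d_{n}.png',cv2.resize(i,None,fx=3,fy=3)[:,:,::-1])
E
```

```text
lip est [503.57329187 -80.07804548  79.5391597 ]
[442.  -73.6 132.5] [0.0, 0.0, 0.1, 1.3, -0.3, 9.5]
[450.1 -74.5 131.6] [0.0, -7.0, 0.1, 9.4, -0.3, 9.3]
[452.5 -74.7 132.4] [0.0, -9.0, 0.1, 11.8, -0.3, 8.1]
[455.  -75.  133.2] [0.0, -11.0, 0.1, 14.2, -0.3, 7.0]
```

View pics/d_side.png

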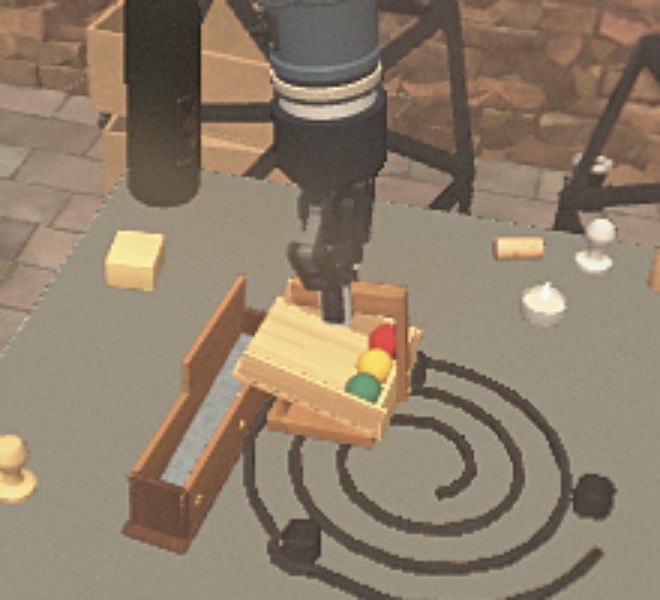

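The side view shows the tray over the rack's feeding part, its lip near (255,355) just above the low rail, and the balls at the back. I'll check lip against rail in that same view's depth.

Run:
```python
from lip import *
s=dict(np.load('side1.npz')); p=cloud(s)*1000
hsv=cv2.cvtColor(s['img'],cv2.COLOR_RGB2HSV)
c,si=np.cos(np.radians(-5.8)),np.sin(np.radians(-5.8))
m=np.array([499.4,-77.4])
d=p[...,:2]-m; fx=d@np.array([c,si]); ly=d@np.array([-si,c])
near=(np.abs(fx)<60)&(np.abs(ly)<60)
for y0 in range(-40,60,10):
    k=near&(np.abs(ly-y0)<3)&(p[...,2]>63)&(p[...,2]<96)&(fx<25)
    if k.any():
        i=np.argsort(fx[k])[-4:]; print(y0,'lip fwd of mouth',fx[k][i].round(1),'z',p[...,2][k][i].round(1),'V',hsv[...,2][k][i])
k=near&(p[...,2]>70)&(p[...,2]<97)&(fx<10)&(fx>-60); print('lat extent',np.percentile(ly[k],[0,1,99,100]))
```

```text
-40 lip fwd of mouth [-1.8 -0.3  1.1  1.3] z [79.  78.4 77.  79.8] V [245 243 247 248]
-30 lip fwd of mouth [-2.1  0.   0.8  3.2] z [78.4 78.5 79.9 79.4] V [235 236 243 215]
-20 lip fwd of mouth [-2.5 -0.4  0.9  1.5] z [78.4 78.6 77.3 79.1] V [241 246 248 251]
-10 lip fwd of mouth [0.5 0.5 2.4 3.2] z [77.2 80.4 77.6 79. ] V [240 248 249 225]
0 lip fwd of mouth [0.4 1.1 1.9 3. ] z [78.2 79.7 80.9 80.2] V [248 250 255 210]
10 lip fwd of mouth [-0.6  1.   1.3  2.7] z [79.6 78.8 81.3 79.8] V [239 248 253 235]
20 lip fwd of mouth [-10.2  -7.3  -4.9  -0.2] z [78.8 79.8 78.9 80.7] V [241 242 240 245]
30 lip fwd of mouth [3.2] z [78.1] V [229]
40 lip fwd of mouth [0.8 3. ] z [80.  79.5] V [238 228]
50 lip fwd of mouth [-2.   0.   1.7  2. ] z [83.9 77.6 78.5 80.8] V [215 219 202 217]
lat extent [-53.10176454 -49.71104315  49.26409298  50.52008826]
```

The lip is 2–3 mm over the channel at z = 79.5, as predicted. Tipping to 17 deg with the lip about 2 mm above the rail.

>>> move_arm(rows=[[0, -1, 0, 1, 0, 1, 1], [0, -2.5, 0, 3, 0, 2.5, 1], [0, -4.5, 0, 5.5, -0.3, 4, 1], [0, -6.5, 0, 8, -0.3, 5.5, 1], [0, -8, 0, 10.5, -0.3, 6.5, 1], [0, -9, 0, 11.8, -0.3, 7, 1], [0, -9, 0, 11.8, -0.3, 7, 1], [0, -9, 0, 11.8, -0.3, 7, 1]])

```text
t: 8.85
tcp_pos: [0.4527, -0.0748, 0.1338]
tool_rot: [0.988, -0.049, -0.148, -0.007]
force: [0.0, -0.0, -1.7]
finger_gap: 0.154
gripper_force: 60.0
```

Run:
```python
from lip import *
print('lip est',tcp_to_lip()); st=readout.sense();print(st['force'],st['tcp_pos'])
lip=[503.6,-79.9]
for z,t in((60,17),(58.5,18),(58,20),(57.5,24),(57,28),(56.5,32),(56.5,36)):
    p,Rt=tray_to_tcp(lip+[z],-5.8,t); show(p,Rt)
```

```text
lip est [503.83570398 -79.90678953  62.32844922]
[ 0.01275106 -0.03468057 -1.73276509] [ 0.45271605 -0.07481046  0.13375463]
[452.5 -74.7 131.4] [0.0, -0.0, 0.1, 0.5, -0.1, 2.3]
[453.8 -74.8 130.8] [0.0, -1.0, 0.1, 1.8, -0.1, 2.5]
[456.3 -75.1 132. ] [0.0, -3.0, 0.1, 3.9, -0.1, 0.6]
[461.5 -75.6 134.7] [0.0, -7.0, 0.1, 8.2, -0.1, -3.5]
[467.  -76.2 136.9] [0.0, -11.0, 0.1, 12.8, -0.1, -7.2]
[472.6 -76.8 138.8] [0.0, -15.0, 0.1, 17.7, -0.0, -10.7]
[478.4 -77.3 140.8] [0.1, -19.0, 0.1, 22.7, -0.0, -14.3]
```

>>> move_arm(rows=[[0, 0, 0, 0.3, 0, 1, 1], [0, -0.3, 0, 0.7, 0, 2, 1], [0, -0.6, 0, 1.2, 0, 2.5, 1], [0, -0.8, 0, 1.5, 0, 3, 1], [0, -0.8, 0, 1.5, 0, 3, 1], [0, -0.8, 0, 1.5, 0, 3, 1]])

```text
t: 9.35
tcp_pos: [0.4526, -0.0747, 0.1313]
tool_rot: [0.987, -0.049, -0.155, -0.008]
force: [-1.4, 2.1, 4.8]
finger_gap: 0.154
gripper_force: 61.1
```

Run:
```python
from lip import *
print('lip est',tcp_to_lip()); st=readout.sense();print(st['force'],st['ft_torque'])
```

```text
lip est [502.63948281 -79.66076775  59.06610185]
[-1.42013978  2.06830325  4.79472738] [ 0.06180369  0.131956   -0.07765755]
```

Contact (about 7 N) with the lip at 59. Now tipping slowly about the lip.

Run:
```python
from lip import *
L=[503.6,-79.9]
b=tray_to_tcp(L+[58.7],-5.8,17.8)
for z,t in((58.7,19),(58.6,20),(58.5,21),(58.5,22),(58.4,23),(58.4,24),(58.2,28),(58,32)):
    show(*tray_to_tcp(L+[z],-5.8,t),b)
```

```text
[455.  -75.  131.9] [-0.0, -1.2, 0.0, 1.1, 0.0, -1.5]
[456.3 -75.1 132.6] [0.0, -2.2, 0.0, 2.1, -0.0, -2.6]
[457.6 -75.2 133.3] [0.0, -3.2, -0.0, 3.1, -0.0, -3.6]
[458.9 -75.4 134.1] [-0.0, -4.2, 0.0, 4.2, -0.0, -4.8]
[460.2 -75.5 134.8] [0.0, -5.2, 0.0, 5.2, -0.0, -5.8]
[461.5 -75.6 135.6] [0.0, -6.2, 0.0, 6.3, 0.0, -7.0]
[467.  -76.2 138.1] [0.0, -10.2, -0.0, 10.7, -0.0, -11.1]
[472.6 -76.8 140.3] [0.0, -14.2, 0.0, 15.4, -0.0, -14.9]
```

>>> move_arm(rows=[[0, -0.6, 0, 0.5, 0, -0.8, 1], [0, -1.2, 0, 1.1, 0, -1.5, 1], [0, -1.7, 0, 1.6, 0, -2, 1], [0, -2.2, 0, 2.1, 0, -2.6, 1], [0, -2.7, 0, 2.6, 0, -3.1, 1], [0, -3.2, 0, 3.1, 0, -3.6, 1], [0, -3.7, 0, 3.6, 0, -4.2, 1], [0, -4.2, 0, 4.2, 0, -4.8, 1], [0, -4.2, 0, 4.2, 0, -4.8, 1], [0, -4.2, 0, 4.2, 0, -4.8, 1], [0, -4.2, 0, 4.2, 0, -4.8, 1], [0, -4.2, 0, 4.2, 0, -4.8, 1]])

```text
t: 10.35
tcp_pos: [0.4583, -0.0753, 0.1345]
tool_rot: [0.98, -0.049, -0.192, -0.01]
force: [-2.5, 0.7, 7.7]
finger_gap: 0.156
gripper_force: 61.2
```

```bash
cat > balls.py <<'E'
from lip import *
def balls(s):
    hsv=cv2.cvtColor(s['img'],cv2.COLOR_RGB2HSV).astype(int); p=cloud(s)*1000; H,S,V=hsv[...,0],hsv[...,1],hsv[...,2]
    box=(p[...,0]>380)&(p[...,0]<570)&(p[...,1]>-180)&(p[...,1]<120)&(p[...,2]>8)
    o={}
    for n,m in(('red',((H<6)|(H>174))&(S>150)),('yel',(H>17)&(H<30)&(S>190)),('grn',(H>40)&(H<95)&(S>90))):
        m=m&box; nn,l,st,c=cv2.connectedComponentsWithStats(m.astype(np.uint8))
        if nn>1:
            i=1+st[1:,4].argmax(); o[n]=(st[i,4],np.nanmedian(p[l==i],0).round(),c[i].round())
    return o
if __name__=='__main__':
    print('lip',tcp_to_lip()); st=readout.sense();print(st['t'],st['force'],st['ft_torque'])
    for k,v in balls(snap('side')).items(): print(k,*v)
E
python3 balls.py
```

```text
lip [502.80944225 -79.74635435  58.79359684]
10.35 [-2.54696196  0.68048569  7.71978822] [ 0.13442547  0.29394912 -0.00059156]
red 77 [433. -99.  86.] [376. 199.]
grn 1 [444. -48.  91.] [367. 211.]
```

Run:
```python
from lip import *
L=[503.6,-79.9]
b=tray_to_tcp(L+[58.4],-5.8,22.)
for z,t in((58.5,24),(58.6,26),(58.5,28),(58.4,32)):
    show(*tray_to_tcp(L+[z],-5.8,t),b)
s=snap('side'); cv2.imwrite('pics/e.png',cv2.resize(s['img'][90:290,260:480],None,fx=3,fy=3)[:,:,::-1])
```

```text
[461.5 -75.6 135.7] [0.0, -2.0, -0.0, 1.9, 0.0, -2.5]
[464.3 -75.9 137.2] [0.0, -4.0, -0.0, 3.8, 0.0, -4.9]
[467.  -76.2 138.4] [0.0, -6.0, -0.0, 5.9, -0.0, -7.1]
[472.6 -76.8 140.7] [0.0, -10.0, 0.0, 10.3, -0.0, -11.3]
```

View pics/e.png

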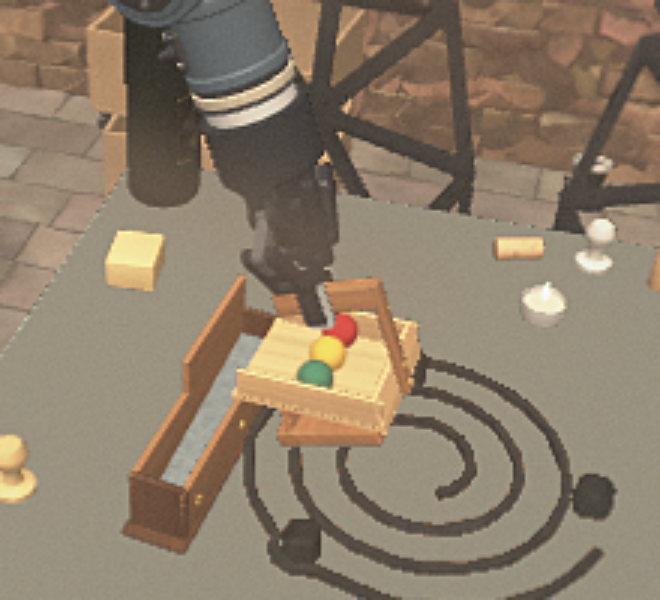

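The balls are mid-tray (green at (315,375), red at (340,330)) and rolling in a row. Continuing slowly.

>>> move_arm(rows=[[0, 0, 0, 0, 0, 0, 1], [0, 0, 0, 0, 0, 0, 1], [0, 0, 0, 0, 0, 0, 1], [0, -0.5, 0, 0.5, 0, -0.6, 1], [0, -1, 0, 1, 0, -1.3, 1], [0, -1.5, 0, 1.5, 0, -1.9, 1], [0, -2, 0, 1.9, 0, -2.5, 1], [0, -2.5, 0, 2.4, 0, -3.1, 1], [0, -3, 0, 2.9, 0, -3.7, 1], [0, -3.5, 0, 3.4, 0, -4.3, 1], [0, -4, 0, 3.8, 0, -4.9, 1], [0, -4, 0, 3.8, 0, -4.9, 1]])

```text
t: 11.45
tcp_pos: [0.464, -0.0759, 0.1373]
tool_rot: [0.973, -0.048, -0.226, -0.011]
force: [-1.3, 1.1, 6.1]
finger_gap: 0.155
gripper_force: 61.0
```

```bash
python3 balls.py
python3 - <<'E'
from lip import *
s=snap('side'); cv2.imwrite('pics/f.png',cv2.resize(s['img'][90:290,260:480],None,fx=3,fy=3)[:,:,::-1])
E
```

```text
lip [503.23308528 -79.84211097  58.64981466]
11.45 [-1.33431552  1.10601411  6.05850836] [0.05395838 0.21108108 0.02131443]
red 79 [519. -27.  45.] [331. 225.]
grn 1 [519.  33.  37.] [323. 246.]
```

View pics/f.png

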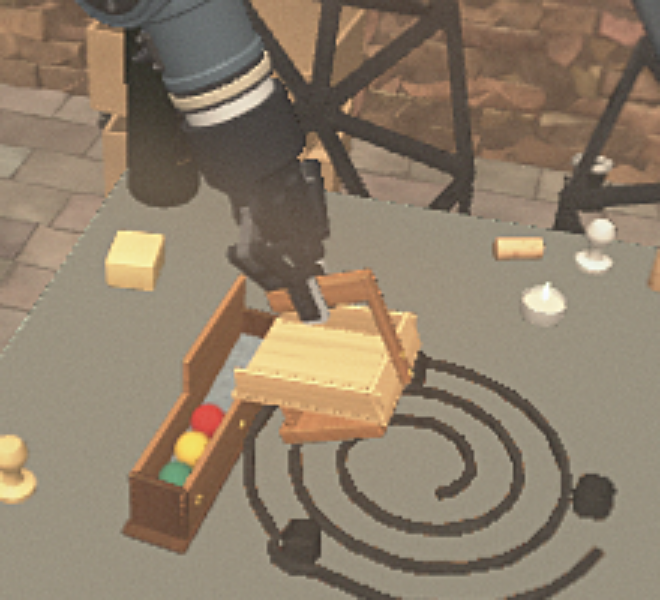

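All three balls are in the channel, single file at the low end: green (175,472), yellow (192,446), red (207,420). Now lift off.

Run:
```python
from lip import *
L=[503.6,-79.9]
b=tray_to_tcp(L+[58.6],-5.8,26)
show(*tray_to_tcp([502,-79.9,75],-5.8,25),b)
show(*tray_to_tcp([495,-79.9,110],-5.8,14),b)
b=show(*tray_to_tcp([490,-79.9,158],-5.8,0),b)
show(*tray_to_tcp([454,221,104],9.05,0,(0,0,0)),b)
```

```text
[461.3 -75.8 152.9] [-0.0, 1.0, 0.0, -9.5, 0.2, -12.8]
[440.3 -74.3 178.7] [0.0, 12.0, 0.0, -39.8, 0.9, -26.7]
[420.4 -72.8 211.3] [0.0, 26.0, 0.0, -72.0, 1.4, -47.3]
[446.1 219.7 213. ] [0.0, 0.0, -14.8, -4.0, -293.7, -1.7]
```

>>> move_arm(rows=[[0, 0, 0, -2, 0, -3, 1], [0, 0.5, 0, -6, 0, -8, 1], [0, 1, 0, -9.5, 0.2, -13, 1], [0, 4, 0, -18, 0.4, -17, 1], [0, 8, 0, -29, 0.6, -22, 1], [0, 12, 0, -40, 0.9, -27, 1], [0, 16, 0, -49, 1, -32, 1], [0, 20, 0, -58, 1.2, -38, 1], [0, 24, 0, -67, 1.3, -44, 1], [0, 26, 0, -72, 1.4, -47, 1], [0, 26, 0, -72, 1.4, -47, 1]])

```text
t: 12.47
tcp_pos: [0.4175, -0.0722, 0.2119]
tool_rot: [0.999, -0.05, 0.0, -0.0]
force: [0.2, 0.6, -1.8]
finger_gap: 0.154
gripper_force: 60.1
```

```bash
python3 - <<'E'
from lip import *
st=readout.sense(); print(R.from_quat(st['tool_rot']).as_matrix()[:,2])
b=show(*tray_to_tcp([454,221,104],9.05,0,(0,0,0)))
show(*tray_to_tcp([454,221,24],9.05,0,(0,0,0)),b)
E
python3 balls.py
```

```text
[ 5.29243191e-05  1.05257681e-05 -9.99999999e-01]
[446.1 219.7 213. ] [-0.0, -0.0, -14.8, -0.6, -293.4, -1.1]
[446.1 219.7 133. ] [0.0, 0.0, 0.0, 0.0, 0.0, 80.0]
lip [487.10971935 -79.20108949 158.59810478]
12.4667 [ 0.17164171  0.5997051  -1.84051374] [-0.00839751  0.03276248 -0.02542582]
red 81 [523.   2.  41.] [325. 235.]
grn 4 [525.  46.  37.] [318. 250.]
```

>>> move_arm(rows=[[0, 0, -0.5, 0, -8, 0, 1], [0, 0, -1.5, 0, -24, 0, 1], [0, 0, -3, 0, -52, 0, 1], [0, 0, -4.5, 0, -84, 0, 1], [0, 0, -6, 0, -118, 0, 1], [0, 0, -8, 0, -152, 0, 1], [0, 0, -10, 0, -186, 0, 1], [0, 0, -12, 0, -220, 0, 1], [0, 0, -13.5, -0.3, -250, 0, 1], [0, 0, -14.5, -0.6, -275, 0, 1], [0, 0, -14.8, -0.6, -288, 0, 1], [0, 0, -14.8, -0.6, -293.4, 0, 1]])

```text
t: 13.52
tcp_pos: [0.4489, 0.222, 0.2099]
tool_rot: [0.997, 0.081, -0.0, -0.0]
force: [0.8, 0.2, -2.4]
finger_gap: 0.152
gripper_force: 60.1
```

Run:
```python
from lip import *
show(*tray_to_tcp([454,221,30],9.05,0,(0,0,0)))
```

```text
[446.1 219.7 139. ] [-0.0, 0.0, 0.3, -3.2, 1.8, 70.9]
```

>>> move_arm(rows=[[0, 0, 0, 0, 0, 0, 1], [0, 0, 0, -1, 0.5, 8, 1], [0, 0, 0, -2, 1, 22, 1], [0, 0, 0, -3, 1.5, 40, 1], [0, 0, 0, -3, 1.8, 56, 1], [0, 0, 0, -3, 1.8, 66, 1], [0, 0, 0, -3, 1.8, 70, 1], [0, 0, 0, -3, 1.8, 71, 1], [0, 0, 0, -3, 1.8, 71, 1], [0, 0, 0, -3, 1.8, 71, 1]])

```text
t: 14.35
tcp_pos: [0.4463, 0.2165, 0.1401]
tool_rot: [0.997, 0.079, 0.0, -0.0]
force: [-0.2, 0.6, -1.5]
finger_gap: 0.149
gripper_force: 60.1
```

```bash
cat > chk.py <<'E'
from lip import *
show(*tray_to_tcp([454,221,30],9.05,0,(0,0,0)))
st=readout.sense(); t0=st['tcp_pos'][2]*1000-109  # tray foot z
s=snap('side'); p=cloud(s)*1000
h=(np.abs(p[...,2]-(114+t0))<4)&(np.hypot(p[...,0]-447,p[...,1]-220)<75)
hsv=cv2.cvtColor(s['img'],cv2.COLOR_RGB2HSV)
k=h&(hsv[...,1]>90)&(hsv[...,0]<20); q=p[k]; print(len(q), cv2.minAreaRect(q[:,:2].astype(np.float32)), np.median(q[:,2]))
q=p[(p[...,2]>25+t0)&(p[...,2]<85+t0)&(hsv[...,1]>60)&(np.hypot(p[...,0]-454,p[...,1]-221)<100)]; print(len(q),'trough',cv2.minAreaRect(q[:,:2].astype(np.float32)))
cv2.imwrite('pics/g.png',cv2.resize(s['img'][190:390,230:450],None,fx=3,fy=3)[:,:,::-1])
E
python3 chk.py
```

```text
[446.1 219.7 139. ] [-0.0, -0.1, 0.0, 0.3, -3.3, 1.1]
226 ((438.9547119140625, 216.39955139160156), (83.9071273803711, 14.921658515930176), 8.036266326904297) 144.30446109880836
2846 trough ((455.6500244140625, 218.86392211914062), (121.69024658203125, 101.62798309326172), 8.921761512756348)
```

View pics/g.png

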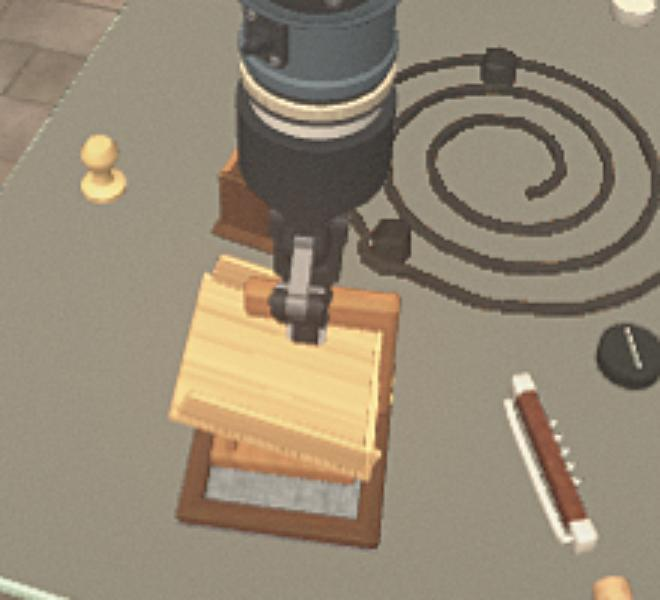

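The side view shows the tray over the cradle, about 4 mm short in y by measurement. Correcting that and going lower.

>>> move_arm(rows=[[0, 0, 0.2, 0.3, -2, 4, 1], [0, 0, 0.2, 0.3, -3.8, 9, 1], [0, 0, 0.2, 0.3, -3.8, 13, 1], [0, 0, 0.2, 0.3, -3.8, 14, 1], [0, 0, 0.2, 0.3, -3.8, 14, 1], [0, 0, 0.2, 0.3, -3.8, 14, 1]])

```text
t: 14.9
tcp_pos: [0.4454, 0.2206, 0.1255]
tool_rot: [0.997, 0.078, -0.0, 0.0]
force: [0.2, -0.5, -2.4]
finger_gap: 0.149
gripper_force: 60.1
```

```bash
python3 chk.py; python3 -c "
from h import *
print(readout.sense()['force'])"
```

```text
[446.1 219.7 139. ] [0.0, 0.0, -0.1, 0.6, 1.0, -13.5]
242 ((437.3538818359375, 220.3236083984375), (84.25152587890625, 14.837636947631836), 8.601218223571777) 129.74977005393617
2841 trough ((454.47222900390625, 222.53033447265625), (121.12864685058594, 102.3652572631836), 8.877205848693848)
[-0.46699191 -0.12445348 -1.6757246 ]
```

>>> move_arm(rows=[[0, 0, 0, 0.5, 0, 1, 1], [0, 0, 0, 1, 0.1, 3, 1], [0, 0, 0, 1, 0.1, 5, 1], [0, 0, 0, 1, 0.1, 7, 1], [0, 0, 0, 1, 0.1, 8.5, 1], [0, 0, 0, 1, 0.1, 9, 1], [0, 0, 0, 1, 0.1, 9, 1]])

```text
t: 15.53
tcp_pos: [0.4464, 0.2206, 0.1164]
tool_rot: [0.997, 0.078, -0.0, 0.0]
force: [0.5, -0.8, -1.9]
finger_gap: 0.151
gripper_force: 60.0
```

It's inside the recess with no contact. Seating it.

>>> move_arm(rows=[[0, 0, 0, 0, 0, 1, 1], [0, 0, 0, 0, 0, 2, 1], [0, 0, 0, 0, 0, 2.8, 1], [0, 0, 0, 0, 0, 3.3, 1], [0, 0, 0, 0, 0, 3.5, 1], [0, 0, 0, 0, 0, 3.5, 1]])

```text
t: 16.03
tcp_pos: [0.4465, 0.2207, 0.1134]
tool_rot: [0.997, 0.078, 0.0, -0.0]
force: [-0.9, 0.2, 1.9]
finger_gap: 0.152
gripper_force: 60.5
```

Light contact with the recess floor (about 4 N). Release.

>>> move_arm(rows=[[0, 0, 0, 0, 0, 0, 0.7], [0, 0, 0, 0, 0, 0, 0.3], [0, 0, 0, 0, 0, 0, 0], [0, 0, 0, 0, 0, 0, 0], [0, 0, 0, 0, 0, 0, 0], [0, 0, 0, 0, 0, 0, 0], [0, 0, 0, 0, 0, 0, 0], [0, 0, 0, 0, 0, -1, 0], [0, 0, 0, 0, 0, -10, 0], [0, 0, 0, 0, 0, -30, 0], [0, 0, 0, 0, 0, -60, 0], [0, 0, 0, 0, 0, -90, 0]])

```text
t: 17.03
tcp_pos: [0.4458, 0.2204, 0.2041]
tool_rot: [0.997, 0.078, -0.001, 0.0]
force: [1.2, -0.3, 0.1]
finger_gap: 0.994
gripper_force: 0.0
```

>>> move_arm(rows=[[0, 0, 0, 0, 0, -35, 0], [0, 0, 0, -20, -10, -70, 0], [0, 0, 0, -40, -50, -80, 0], [0, 0, 0, -60, -90, -80, 0], [0, 0, 0, -80, -130, -80, 0], [0, 0, 0, -90, -170, -80, 0], [0, 0, 0, -90, -200, -80, 0], [0, 0, 0, -90, -200, -80, 0], [0, 0, 0, -90, -200, -80, 0]])

```text
t: 17.78
tcp_pos: [0.3256, 0.4058, 0.2837]
tool_rot: [0.997, 0.08, 0.0, -0.0]
force: [0.2, -0.4, -0.7]
finger_gap: 1.003
gripper_force: 0.0
```

Run:
```python
from balls import *
for n in('top','side'):
    s=snap(n)
    for k,v in balls(s).items(): print(n,k,*v)
    p=cloud(s)*1000; sel=np.hypot(p[...,0]-454,p[...,1]-221)<95; k=sel&(p[...,2]>112)&(p[...,2]<125); q=p[k]
    print(cv2.minAreaRect(q[:,:2].astype(np.float32)) if len(q) else '',np.median(q[:,2]) if len(q) else '')
    cv2.imwrite(f'pics/z_{n}.png',s['img'][:,:,::-1])
print(readout.sense()['tcp_pos'],readout.sense()['force'])
```

```text
top red 74 [524.  -6.  41.] [303. 204.]
top yel 1 [529.  12.  36.] [296. 203.]
top grn 60 [530.  50.  37.] [281. 203.]
((441.6341247558594, 218.97457885742188), (84.00834655761719, 14.495132446289062), 9.042099952697754) 116.92865345374793
side red 80 [522.   2.  41.] [325. 235.]
side grn 1 [526.  48.  40.] [318. 249.]
((438.78692626953125, 220.01156616210938), (84.88302612304688, 16.217031478881836), 9.206307411193848) 117.3700002291958
[0.32639124 0.40367501 0.28329441] [ 0.13283012  0.3500633  -0.25354557]
```

View pics/z_side.png

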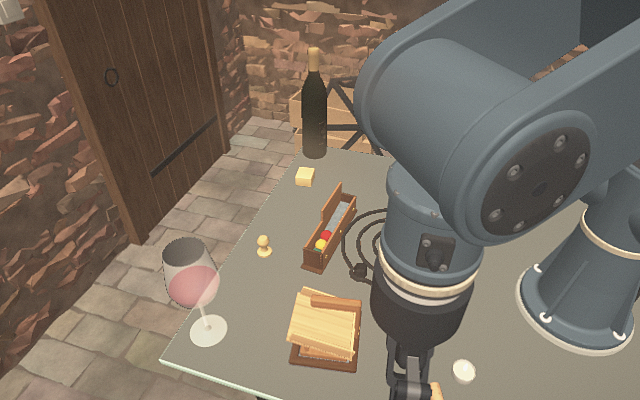

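The final view shows the balls queued at the rack's low end (about (320,243)), the tray seated in the cradle at (325,330) with its handle top at about 117 mm as expected, the stopper and cheese unmoved and the arm clear.

```bash
python3 -c "
from station import order
print(order.sign_off())"
```

```text
the job is handed in; nothing more can be done
None
```

The job is handed in: all three balls are queued at the rack's low end, the empty tray is seated in its base block and released, and the stopper and cheese were not touched; the clock read about 18 s.

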